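Start three dowel pins by fingertip before pressing

TASK

Start the three bright metal dowel pins in the plate for the press: with the fingertips push each one lightly straight down, the thickest first, then the middle one, then the thinnest, until about 20 mm of it still stands above its round boss. Do not pull the pins up or drive them much deeper, and leave the other things on the plate and bench alone.

Things in the scene. Friction and masses are not known exactly. Their poses are not given: they have to be found in the camera images.
- top_thick (a point): centre of the flat top of the thick dowel pin, an upright bright bare metal pin 34 mm in diameter. At the start it stands 29 to 35 mm above the rim of its boss
- rim_thick (a point): point on the axis of the thick pin, at the height of the flat top rim of its boss (a fixed dark steel round collar 52 mm across and 20 mm high, on the plate)
- pin_thick (a joint): how far the thick pin is pushed down, in m: 0 when 35 mm stand above the boss, 0.015 when 20 mm do; starts at 0 to 0.006, can be driven to 0.030 or pulled up to -0.015. It slides straight down under a steady push of about 3 to 5 N, with nothing to stop it at the right depth, and stays where it is left
- boss_thick: the boss of the thick pin together with the pin; origin at the centre of the boss's underside, on the plate, z up. The boss is fixed to the plate
- top_middle (a point): centre of the flat top of the middle dowel pin, an upright bright bare metal pin 24 mm in diameter. At the start it stands 29 to 35 mm above the rim of its boss
- rim_middle (a point): point on the axis of the middle pin, at the height of the flat top rim of its boss (a fixed dark steel round collar 42 mm across and 20 mm high, on the plate)
- pin_middle (a joint): how far the middle pin is pushed down, in m: 0 when 35 mm stand above the boss, 0.015 when 20 mm do; starts at 0 to 0.006, can be driven to 0.030 or pulled up to -0.015. It slides straight down under a steady push of about 3 to 5 N, with nothing to stop it at the right depth, and stays where it is left
- boss_middle: the boss of the middle pin together with the pin; origin at the centre of the boss's underside, on the plate, z up. The boss is fixed to the plate
- top_thin (a point): centre of the flat top of the thin dowel pin, an upright bright bare metal pin 14 mm in diameter. At the start it stands 29 to 35 mm above the rim of its boss
- rim_thin (a point): point on the axis of the thin pin, at the height of the flat top rim of its boss (a fixed dark steel round collar 32 mm across and 20 mm high, on the plate)
- pin_thin (a joint): how far the thin pin is pushed down, in m: 0 when 35 mm stand above the boss, 0.015 when 20 mm do; starts at 0 to 0.006, can be driven to 0.030 or pulled up to -0.015. It slides straight down under a steady push of about 3 to 5 N, with nothing to stop it at the right depth, and stays where it is left
- boss_thin: the boss of the thin pin together with the pin; origin at the centre of the boss's underside, on the plate, z up. The boss is fixed to the plate
- plate: grey plate 220 x 220 x 20 mm, lying on two dark steel bars, fixed; its top is 50 mm above the bench; origin on the bench under its centre, z up. The three bosses stand on it 65 mm from its centre, 120 degrees apart, which pin is in which place varies
- bearing: loose ball-bearing ring, 42 mm across, 12 mm high, lying on the plate near its centre; origin at the centre of its underside. Leave alone
- socket: loose steel socket, 28 mm across, 40 mm high, upright on the bench beside the plate; origin at the centre of its underside. Leave alone
- spare: loose spare pin, 16 mm in diameter, 45 mm high, upright on the bench beside the plate, not in a boss; origin at the centre of its underside. Leave alone
- wrench: wrench lying on the bench to the robot's left. Leave alone
- hammer: hammer lying on the bench to the robot's right. Leave alone
- oil: small oil bottle, 48 mm across, 110 mm high, standing to one side of the plate; origin at the centre of its underside. Leave alone
- tin: tin, 66 mm across, 70 mm high, standing to one side of the plate; origin at the centre of its underside. Leave alone

How it is judged:
By the outcome, as a careful person would: the job done as asked, in the order asked, and still so for the second after the job is handed in, with the robot touching nothing.
It also fails if it takes over 48 s, if anything falls off the work surface, if the arm or the gripper's body presses on something with over 40 N, if the wrist force passes 120 N, or if a joint passes its speed limit or range.

ROBOT

A 6-joint arm with a two-finger parallel gripper is mounted at the origin on the work surface. World frame = base frame: x ahead of the robot, y to its left, z up, the work surface at z = 0. Lengths are in mm, angles in degrees, forces in N, time in s.
With the tool pointing down it reaches from about 300 to 875 mm from the base axis. Payload 4.2 kg.
Tool frame: the origin (TCP) lies midway between the tips of the shut fingers; the grasp point (between the pads) lies 19 mm behind it (env.grip_point_offset is the distance from the TCP to the grasp point, in mm); z points along the fingers, y is the line along which they close (so a half turn about z gives the same grasp; the last joint's range is limited). The gripper opens to 85 mm and grips with 20 to 120 N. Pads are 22 mm wide; open, the fingers measure 114 mm over their backs; the gripper's body (76 mm by 85 mm) begins 54 mm behind the grasp point. The pads swing forward as they close: fully open they stand 13 mm farther back than shut.
Start: joints at [74.656, 18.312, 89.639, -0, 72.044, -1.146], TCP at [141.032, 557.451, 231.338] pointing down, gripper open.
Joint ranges: [-177.97, 177.97], [-48.28, 115.42], [12.27, 149.76], [-77.06, 257.06], [2.81, 150.46], [-146.56, 146.56]. Speed limits (degrees/s): [147.25, 147.25, 180, 180, 180, 180].

INTERFACE

Orientations are given as [roll, pitch, yaw] about the fixed x, y, z axes, in that order (R = Rz(yaw) Ry(pitch) Rx(roll)).
In Python, from rig import env gives the robot as it stands.
- The arm moves only by the tool send_rows, never from a script. Its argument "increments" is a list of rows, each an object with "claw": the finger opening in mm, from 0 to 85.4; "delta_pos": the shift along the tool's x, y, z in mm, a list of three; "roll": the turn about the tool's z in rad. In form: [{"claw": claw, "delta_pos": [x, y, z], "roll": roll}, ...]. A call has 1 to 10 rows; each row is the pose to reach, as a shift and turn from the pose commanded when the call began, along the tool's axes at that moment; what a row does not reach only later rows make up. A row lasts 1/12 s, in which the tool goes at most 41.7 mm and 7.16 degrees, less where a joint would pass 70% of its speed; a pose out of reach is approached as far as the arm can. A call with a gripper value outside its range is refused whole. The fingers move at their own pace and stop on an object; "force" is the grip in N (left out, the last holds). Time passes only in rows, so rows that repeat a pose let the fingers close. It gives the time, the measured TCP pose, the force, the opening and the grip force at its end, in the units of the state.
- env.read_state(): the state, without advancing time (a new reading comes with each control period).
- env.snapshot(name): name is "scene" or "top" or "wrist"; returns a dict with "img" (420x560x3 uint8, red, green, blue), "fx", "fy", "cx", "cy" (pixels), "R" (3x3) and "t" (3): a world point X has camera coordinates R X + t. Camera axes: x right, y down, z forward; pixel columns grow to the right and rows downward; lengths in mm; the calibration is good to about 2 mm. The wrist camera is an equidistant fisheye: a pixel r from the principal point sees the ray r / f radians off the axis. A picture is of the moment at which its call begins. There is no depth.
- env.finish_job(): hands the job in; it is judged then, once.
The state is a dict: "time_s": time; "joint_positions": joint angles; "dq": joint speeds; "joint_efforts": joint torques, N m; "tcp_pos": TCP position; "tool_rot": TCP orientation; "wrist_force": force on the tool from outside, world axes, zero at the start; "wrist_torque": the same for the moment, N m; "width": opening from 0.0 (shut) to 1.0 (fully open); "grip_force": force on a finger pad.
Only numpy, scipy, OpenCV 4.12 (cv2) and the standard library are available. Lean on these libraries where they do the work, as an engineer would, in place of code of your own. Each camera call takes 0.05 s, during which the arm holds its last target. There are 200 camera calls.

## Working session

There is one attempt and no reset: what is moved stays moved. The work goes in short steps, Python scripts to look and compute and a tool call to move; the robot and the scene stay as the last step left them, time stands still between calls to the robot, and variables do not carry over. Pictures are saved under pics/ and viewed, at most 10 in all, crops included, and the job is handed in when it is done.

Besides the shell and the picture viewer there is one more tool, called as name([rows], argument=value, ...), one row to a line, values as JSON. send_rows: Moves the arm, as the interface text tells. Its arguments: {"type":"object","properties":{"increments":{"type":"array","items":{"type":"object","properties":{"claw":{"type":"number"},"delta_pos":{"type":"array","items":{"type":"number"}},"roll":{"type":"number"}}}},"force":{"type":"number"}},"required":["increments"]}

```bash
mkdir -p pics; cat > h.py <<'E'
import numpy as np,cv2,pickle
from rig import env
def snap(n,f):
    s=env.snapshot(n); pickle.dump(s,open(f'pics/{f}.pkl','wb')); cv2.imwrite(f'pics/{f}.png',s['img'][:,:,::-1]); return s
def load(f): return pickle.load(open(f'pics/{f}.pkl','rb'))
def pix2z(s,u,v,z):
    R=np.array(s['R']);t=np.array(s['t']);d=R.T@np.array([(u-s['cx'])/s['fx'],(v-s['cy'])/s['fy'],1]);c=-R.T@t
    return c+d*(z-c[2])/d[2]
def proj(s,X):
    p=np.array(s['R'])@np.array(X,float)+np.array(s['t']);return s['fx']*p[0]/p[2]+s['cx'],s['fy']*p[1]/p[2]+s['cy']
E
python3 - <<'E'
from h import *
for n in('scene','top'):
    s=snap(n,n+'0');R=np.array(s['R']);print(n,s['fx'],s['cx'],s['cy'],-R.T@s['t'],R[2])
a=np.vstack([load('scene0')['img'],load('top0')['img']])
cv2.imwrite('pics/a.png',cv2.resize(a,(400*1,600))[:,:,::-1])
s=env.read_state();print(s)
E
```

```text
scene 441.7734843727139 287.14393651476064 216.1018484632636 [ 962.58807541  651.40420192 1052.34708573] [-0.3177829  -0.55076113 -0.77180063]
top 514.030746147694 275.12268400057644 206.25779316048994 [ 344.08477178  -16.54841508 1961.57861477] [ 0.13515744  0.01020739 -0.99077156]
{'time_s': 0.1, 'joint_positions': array([ 7.46558135e+01,  1.83475085e+01,  8.96975649e+01,  1.79109497e-03,
        7.20428787e+01, -1.14754938e+00]), 'dq': array([-0.01181295, -0.11339015, -0.13968802,  0.11850465, -0.02001524,
       -0.10903648]), 'joint_efforts': array([-1.50839835e-03, -4.16406262e+01, -2.34703749e+01, -2.71434292e-04,
        4.90926584e-03, -1.43804601e-05]), 'tcp_pos': array([140.91813753, 557.04838753, 230.58357423]), 'tool_rot': array([-1.79912100e+02, -3.46408687e-03,  1.65802807e+02]), 'wrist_force': array([-0.48261996,  0.36834158, -0.8216939 ]), 'wrist_torque': array([-0.02231058,  0.01152539,  0.01442413]), 'grip_force': 0.0, 'width': 1.0012849628461915}
```

View pics/top0.png

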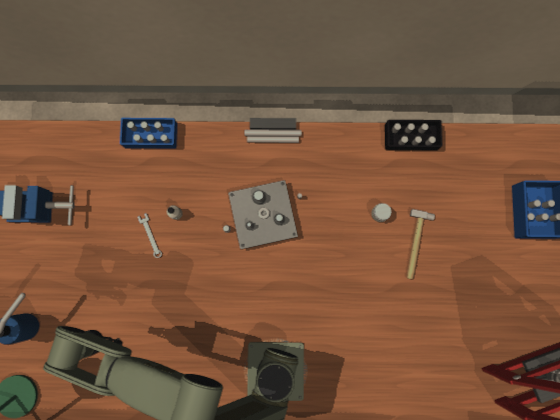

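View pics/scene0.png

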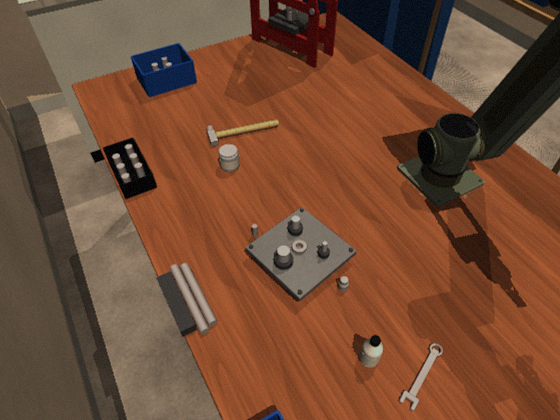

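```bash
python3 - <<'E'
from h import *
a=load('top0')['img'][165:265,215:315]; b=load('scene0')['img'][200:300,240:360]
c=np.hstack([cv2.resize(a,None,fx=3.6,fy=3.6,interpolation=2),cv2.resize(b,None,fx=3.6,fy=3.6,interpolation=2)])
cv2.imwrite('pics/b.png',c[:,:,::-1]);print(c.shape)
E
```

```text
(360, 792, 3)
```

View pics/b.png

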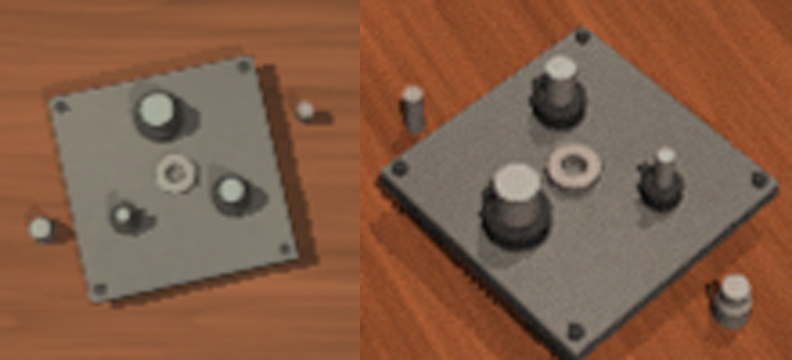

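The crop shows the thick, middle and thin pin tops at about (157,109), (232,189) and (123,214) in the top view. In the scene view they are at about (157,182), (201,68) and (306,156), after taking off 360.

```bash
python3 - <<'E'
from h import *
T=load('top0');S=load('scene0')
P={'thick':((157,109),(157,182)),'mid':((232,189),(201,68)),'thin':((123,214),(306,156))}
q={}
for k,(a,b) in P.items():
    ua=np.array(a)/3.6+[215,165]-.36; ub=np.array(b)/3.6+[240,200]-.36
    A=pix2z(T,*ua,102);B=pix2z(S,*ub,102);q[k]=(A[:2]+B[:2])/2;print(k,A.round(1),B.round(1))
c=sum(q.values())/3;print(c,{k:np.linalg.norm(v-c) for k,v in q.items()})
# corners of plate top z=50
for uv in((49,99),(245,57),(297,258),(93,303)):
    print(pix2z(T,uv[0]/3.6+214.6,uv[1]/3.6+164.6,50).round(1))
p=np.array(env.read_state()['tcp_pos']);print(p)
E
```

```text
thick [639.1  64.9 102. ] [637.7  68.6 102. ]
mid [557.9 -12.2 102. ] [555.5  -7.8 102. ]
thin [531.4  97.6 102. ] [530.7 102.7 102. ]
[575.40169701  52.303758  ] {'thick': np.float64(64.62454674279229), 'mid': np.float64(65.03971876217662), 'thin': np.float64(65.22313257582682)}
[657.  180.6  50. ]
[703.6 -24.3  50. ]
[492.9 -79.9  50. ]
[444.3 130.3  50. ]
[140.91813753 557.04838753 230.58357423]
```

send_rows([
  {"claw": 0, "delta_pos": [-35, -20, 0], "roll": 0},
  {"claw": 0, "delta_pos": [-70, -40, 0], "roll": 0},
  {"claw": 0, "delta_pos": [-100, -60, 0], "roll": 0},
  {"claw": 0, "delta_pos": [-135, -80, 0], "roll": 0},
  {"claw": 0, "delta_pos": [-170, -100, 0], "roll": 0},
  {"claw": 0, "delta_pos": [-205, -120, 0], "roll": 0},
  {"claw": 0, "delta_pos": [-235, -140, 0], "roll": 0},
  {"claw": 0, "delta_pos": [-270, -160, 0], "roll": 0},
  {"claw": 0, "delta_pos": [-300, -175, 0], "roll": 0},
  {"claw": 0, "delta_pos": [-300, -175, 0], "roll": 0},
])

```text
time_s: 0.93
tcp_pos: [392.5, 310.5, 231.0]
tool_rot: [-179.9, 0.1, 165.5]
wrist_force: [0.3, -0.2, -0.4]
width: -0.0
grip_force: 0.0
```

send_rows([
  {"claw": 0, "delta_pos": [-35, -20, 5], "roll": 0},
  {"claw": 0, "delta_pos": [-70, -40, 10], "roll": 0},
  {"claw": 0, "delta_pos": [-100, -60, 20], "roll": 0},
  {"claw": 0, "delta_pos": [-135, -80, 30], "roll": 0},
  {"claw": 0, "delta_pos": [-170, -100, 40], "roll": 0},
  {"claw": 0, "delta_pos": [-205, -120, 50], "roll": 0},
  {"claw": 0, "delta_pos": [-235, -140, 55], "roll": 0},
  {"claw": 0, "delta_pos": [-270, -160, 60], "roll": 0},
  {"claw": 0, "delta_pos": [-302, -178, 60], "roll": 0},
  {"claw": 0, "delta_pos": [-302, -178, 60], "roll": 0},
])

```text
time_s: 1.77
tcp_pos: [642.1, 63.4, 169.8]
tool_rot: [-179.9, 0.1, 165.6]
wrist_force: [0.8, -0.4, 0.1]
width: -0.001
grip_force: 0.0
```

```bash
python3 - <<'E'
from h import *
s=snap('wrist','w1');R=np.array(s['R']);print(s['fx'],s['cx'],s['cy'],-R.T@s['t'],R)
st=env.read_state();print(st['tcp_pos'],st['tool_rot'],st['wrist_force'],st['width'],st['joint_positions'])
E
```

```text
325.19226210127806 278.7504337576222 210.6488844450946 [565.03999817  83.3277477  313.0789744 ] [[ 0.24926538  0.96843417 -0.00142426]
 [ 0.91919022 -0.23612696  0.31517201]
 [ 0.30488704 -0.07987064 -0.9490335 ]]
[639.63469931  65.69800855 169.91518489] [-1.79982547e+02 -4.83829164e-02  1.65592717e+02] [-0.58847017  0.14337024 -1.22623846] 0.002841563812731691 [ 4.83986244e+00  2.67573457e+01  8.53854858e+01 -5.70424287e-04
  6.79086004e+01 -7.07526476e+01]
```

View pics/w1.png

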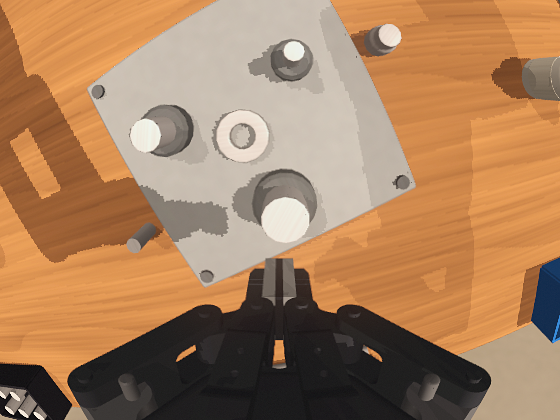

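The wrist view shows the thick top at (285,219), the middle at (146,136), the thin at (293,51), and the fingertips at about (280,261).

```bash
cat >> h.py <<'E'
def fish(s,u,v,z):
    R=np.array(s['R']);c=-R.T@np.array(s['t']);dx,dy=u-s['cx'],v-s['cy'];r=np.hypot(dx,dy);th=r/s['fx']
    d=R.T@np.array([np.sin(th)*dx/r,np.sin(th)*dy/r,np.cos(th)]);return c+d*(z-c[2])/d[2]
def fproj(s,X):
    p=np.array(s['R'])@np.array(X,float)+np.array(s['t']);th=np.arctan2(np.hypot(p[0],p[1]),p[2]);h=np.hypot(p[0],p[1]);return np.array([s['cx']+s['fx']*th*p[0]/h,s['cy']+s['fx']*th*p[1]/h])
E
python3 - <<'E'
from h import *
s=load('w1');q=[]
for k,u in dict(thick=(285,219),mid=(146,136),thin=(293,51)).items():
    p=fish(s,*u,102);q.append(p[:2]);print(k,p.round(1))
c=np.mean(q,0);print(c,[np.linalg.norm(x-c) for x in q])
print(fproj(s,env.read_state()['tcp_pos']))
E
```

```text
thick [639.8  68.2 102. ]
mid [558.3  -8.9 102. ]
thin [532.  100.8 102. ]
[576.69044055  53.39969902] [np.float64(64.8325905873762), np.float64(64.92896455514092), np.float64(65.17051770365751)]
[282.22077556 266.20604914]
```

send_rows([
  {"claw": 0, "delta_pos": [1, 2, 15], "roll": 0},
  {"claw": 0, "delta_pos": [1, 2, 30], "roll": 0},
  {"claw": 0, "delta_pos": [1, 2, 45], "roll": 0},
  {"claw": 0, "delta_pos": [1, 2, 55], "roll": 0},
  {"claw": 0, "delta_pos": [1, 2, 60], "roll": 0},
  {"claw": 0, "delta_pos": [1, 2, 60], "roll": 0},
  {"claw": 0, "delta_pos": [1, 2, 60], "roll": 0},
])

```text
time_s: 2.4
tcp_pos: [637.6, 70.4, 111.7]
tool_rot: [180.0, 0.0, 165.8]
wrist_force: [-0.9, -0.6, 0.7]
width: 0.001
grip_force: 0.0
```

send_rows([
  {"claw": 0, "delta_pos": [0, 0, 1], "roll": 0},
  {"claw": 0, "delta_pos": [0, 0, 2], "roll": 0},
  {"claw": 0, "delta_pos": [0, 0, 3], "roll": 0},
  {"claw": 0, "delta_pos": [0, 0, 4], "roll": 0},
  {"claw": 0, "delta_pos": [0, 0, 4], "roll": 0},
  {"claw": 0, "delta_pos": [0, 0, 4], "roll": 0},
])

```text
time_s: 2.9
tcp_pos: [637.6, 69.7, 107.3]
tool_rot: [180.0, -0.0, 165.8]
wrist_force: [0.7, -0.2, 1.1]
width: -0.001
grip_force: 0.0
```

send_rows([
  {"claw": 0, "delta_pos": [-1, -1, 1], "roll": 0},
  {"claw": 0, "delta_pos": [-1, -1, 2], "roll": 0},
  {"claw": 0, "delta_pos": [-1, -1, 3], "roll": 0},
  {"claw": 0, "delta_pos": [-1, -1, 3], "roll": 0},
  {"claw": 0, "delta_pos": [-1, -1, 3], "roll": 0},
])

```text
time_s: 3.32
tcp_pos: [638.2, 68.5, 104.2]
tool_rot: [180.0, -0.0, 165.8]
wrist_force: [0.3, -0.7, -0.0]
width: -0.005
grip_force: 0.0
```

send_rows([
  {"claw": 0, "delta_pos": [0, 0, 1], "roll": 0},
  {"claw": 0, "delta_pos": [0, 0, 2], "roll": 0},
  {"claw": 0, "delta_pos": [0, 0, 2], "roll": 0},
  {"claw": 0, "delta_pos": [0, 0, 2], "roll": 0},
])

```text
time_s: 3.65
tcp_pos: [638.4, 68.6, 102.5]
tool_rot: [180.0, 0.0, 165.8]
wrist_force: [-0.9, -0.4, 2.2]
width: -0.003
grip_force: 1.4
```

send_rows([
  {"claw": 0, "delta_pos": [0, 0, 1], "roll": 0},
  {"claw": 0, "delta_pos": [0, 0, 2], "roll": 0},
  {"claw": 0, "delta_pos": [0, 0, 2], "roll": 0},
  {"claw": 0, "delta_pos": [0, 0, 2], "roll": 0},
])

```text
time_s: 3.98
tcp_pos: [638.4, 68.5, 100.2]
tool_rot: [180.0, 0.0, 165.8]
wrist_force: [-0.3, -0.2, 2.4]
width: -0.001
grip_force: 1.2
```

```bash
python3 - <<'E'
from h import *
s=snap('wrist','w2')
st=env.read_state();print(st['tcp_pos'],st['wrist_force'])
cv2.imwrite('pics/w2c.png',cv2.resize(s['img'][130:320,180:390],None,fx=3,fy=3,interpolation=2)[:,:,::-1])
E
```

```text
[638.3358187   68.57396674 100.21343751] [-0.47883533  0.81541178  2.25844155]
```

View pics/w2c.png

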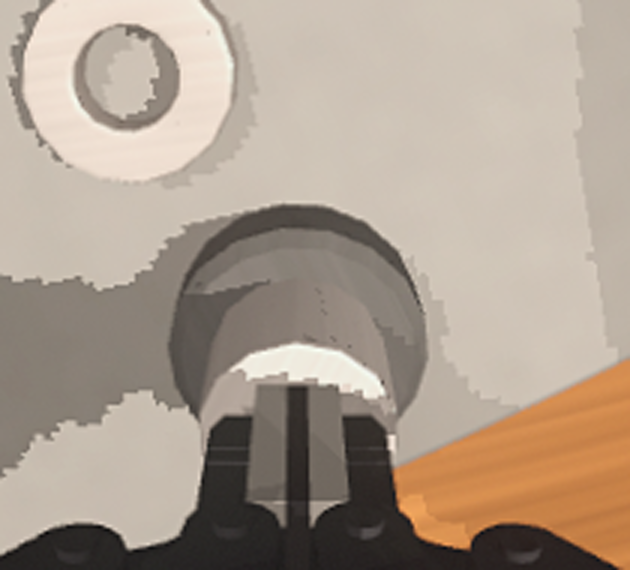

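The fingertips are centred on the thick pin and touching it: contact came at about z=103, and the force is now about 2.3 N. Next I push to z=90 (plate 50 + boss 20 + 20).

send_rows([
  {"claw": 0, "delta_pos": [0, 0, 1], "roll": 0},
  {"claw": 0, "delta_pos": [0, 0, 2], "roll": 0},
  {"claw": 0, "delta_pos": [0, 0, 3], "roll": 0},
  {"claw": 0, "delta_pos": [0, 0, 4], "roll": 0},
  {"claw": 0, "delta_pos": [0, 0, 5], "roll": 0},
  {"claw": 0, "delta_pos": [0, 0, 6], "roll": 0},
  {"claw": 0, "delta_pos": [0, 0, 7], "roll": 0},
  {"claw": 0, "delta_pos": [0, 0, 8], "roll": 0},
  {"claw": 0, "delta_pos": [0, 0, 8], "roll": 0},
  {"claw": 0, "delta_pos": [0, 0, 8], "roll": 0},
])

```text
time_s: 4.87
tcp_pos: [638.3, 68.6, 92.1]
tool_rot: [180.0, -0.0, 165.8]
wrist_force: [-0.5, -0.6, 0.7]
width: -0.001
grip_force: 0.6
```

```bash
python3 - <<'E'
from h import *
s=snap('top','t1');s=snap('scene','s1')
st=env.read_state();print(st['tcp_pos'],st['wrist_force'])
E
```

```text
[638.34291992  68.56405391  92.02211987] [0.48302815 0.1073974  1.03912771]
```

send_rows([
  {"claw": 0, "delta_pos": [0, 0, 1], "roll": 0},
  {"claw": 0, "delta_pos": [0, 0, 2], "roll": 0},
  {"claw": 0, "delta_pos": [0, 0, 2], "roll": 0},
  {"claw": 0, "delta_pos": [0, 0, 2], "roll": 0},
  {"claw": 0, "delta_pos": [0, 0, 2], "roll": 0},
])

```text
time_s: 5.38
tcp_pos: [638.3, 68.6, 90.2]
tool_rot: [180.0, -0.0, 165.8]
wrist_force: [0.0, 0.3, 1.9]
width: -0.003
grip_force: 0.9
```

send_rows([
  {"claw": 0, "delta_pos": [0, 0, -10], "roll": 0},
  {"claw": 0, "delta_pos": [0, 0, -30], "roll": 0},
  {"claw": 0, "delta_pos": [0, 0, -50], "roll": 0},
  {"claw": 0, "delta_pos": [0, 0, -60], "roll": 0},
  {"claw": 0, "delta_pos": [0, 0, -60], "roll": 0},
  {"claw": 0, "delta_pos": [0, 0, -60], "roll": 0},
])

```text
time_s: 5.88
tcp_pos: [638.3, 68.5, 150.6]
tool_rot: [180.0, 0.0, 165.8]
wrist_force: [0.5, -0.5, -0.8]
width: -0.001
grip_force: 0.0
```

```bash
python3 - <<'E'
from h import *
s=snap('wrist','w3')
st=env.read_state();p=st['tcp_pos'];print(p,st['tool_rot'],st['wrist_force'])
y=np.radians(165.8);c,sn=np.cos(y),np.sin(y)
d=np.array([557.5,-9])-p[:2];print('to mid',d[0]*c+d[1]*sn,d[0]*sn-d[1]*c)
cv2.imwrite('pics/w3c.png',cv2.resize(s['img'][10:290,100:380],None,fx=2.1,fy=2.1,interpolation=2)[:,:,::-1])
E
```

```text
[637.69141803  68.48126253 149.57899423] [-1.79977080e+02 -7.58305632e-02  1.65800133e+02] [-0.66402938  1.08194722 -0.75078511]
to mid 58.734471342399104 -94.78539679021813
```

View pics/w3c.png

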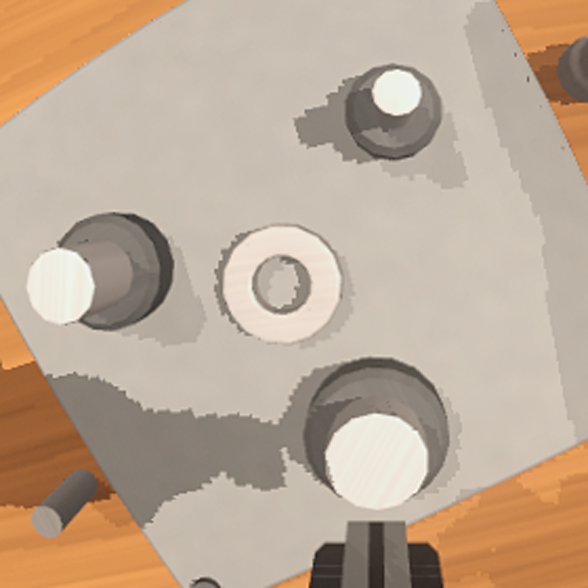

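The thick pin's top is centred at crop (377,461) and is clearly lower. The middle pin is at (61,287) and the thin one at (396,92). Moving to the middle pin.

send_rows([
  {"claw": 0, "delta_pos": [12, -19, 0], "roll": 0},
  {"claw": 0, "delta_pos": [24, -38, 0], "roll": 0},
  {"claw": 0, "delta_pos": [36, -57, 0], "roll": 0},
  {"claw": 0, "delta_pos": [48, -76, 0], "roll": 0},
  {"claw": 0, "delta_pos": [58, -95, 0], "roll": 0},
  {"claw": 0, "delta_pos": [58, -95, 15], "roll": 0},
  {"claw": 0, "delta_pos": [58, -95, 30], "roll": 0},
  {"claw": 0, "delta_pos": [58, -95, 40], "roll": 0},
  {"claw": 0, "delta_pos": [58, -95, 40], "roll": 0},
  {"claw": 0, "delta_pos": [58, -95, 40], "roll": 0},
])

```text
time_s: 6.77
tcp_pos: [558.2, -9.2, 109.2]
tool_rot: [-180.0, -0.1, 165.8]
wrist_force: [0.3, -0.2, 0.0]
width: -0.002
grip_force: 0.0
```

```bash
python3 - <<'E'
from h import *
s=load('w3')
print('thick',*[fish(s,279.5,229.5,z).round(1) for z in(87,90,93,103)])
for u in((61,287),(396,92)): print(fish(s,u[0]/2.1+100-.3,u[1]/2.1+10-.3,102).round(1))
# apparent diameter of thick top: cols 327..428 crop at row 461
for z in(86,90,94):print(z,np.linalg.norm(fish(s,327/2.1+100,229.5,z)-fish(s,428/2.1+100,229.5,z)))
s=snap('wrist','w4');st=env.read_state();print(st['tcp_pos'],st['wrist_force'])
E
```

```text
thick [640.9  68.4  87. ] [639.7  68.6  90. ] [638.6  68.9  93. ] [634.8  69.9 103. ]
[557.8  -9.3 102. ]
[531.8 101.1 102. ]
86 33.12202122667416
90 32.48497568860435
94 31.847930150534552
[558.87294906  -9.12275554 109.98809865] [-0.40915375  0.7655837   0.28948164]
```

send_rows([
  {"claw": 0, "delta_pos": [0, 0, 2], "roll": 0},
  {"claw": 0, "delta_pos": [0, 0, 4], "roll": 0},
  {"claw": 0, "delta_pos": [0, 0, 5], "roll": 0},
  {"claw": 0, "delta_pos": [0, 0, 6], "roll": 0},
  {"claw": 0, "delta_pos": [0, 0, 7], "roll": 0},
  {"claw": 0, "delta_pos": [0, 0, 8], "roll": 0},
  {"claw": 0, "delta_pos": [0, 0, 9], "roll": 0},
  {"claw": 0, "delta_pos": [0, 0, 10], "roll": 0},
  {"claw": 0, "delta_pos": [0, 0, 11], "roll": 0},
  {"claw": 0, "delta_pos": [0, 0, 11], "roll": 0},
])

```text
time_s: 7.65
tcp_pos: [558.9, -9.3, 99.2]
tool_rot: [180.0, 0.0, 165.8]
wrist_force: [-0.3, 0.3, 2.8]
width: -0.001
grip_force: 1.4
```

send_rows([
  {"claw": 0, "delta_pos": [0, 0, 1], "roll": 0},
  {"claw": 0, "delta_pos": [0, 0, 2], "roll": 0},
  {"claw": 0, "delta_pos": [0, 0, 3], "roll": 0},
  {"claw": 0, "delta_pos": [0, 0, 4], "roll": 0},
  {"claw": 0, "delta_pos": [0, 0, 5], "roll": 0},
  {"claw": 0, "delta_pos": [0, 0, 6], "roll": 0},
  {"claw": 0, "delta_pos": [0, 0, 6], "roll": 0},
  {"claw": 0, "delta_pos": [0, 0, 6], "roll": 0},
])

```text
time_s: 8.32
tcp_pos: [558.9, -9.3, 93.1]
tool_rot: [180.0, 0.0, 165.8]
wrist_force: [0.2, 0.5, 0.5]
width: -0.001
grip_force: 0.7
```

Next the last 3 mm, then up to 150 and across to the thin pin (tool frame, world shift (-27, 110)).

send_rows([
  {"claw": 0, "delta_pos": [0, 0, 1], "roll": 0},
  {"claw": 0, "delta_pos": [0, 0, 2], "roll": 0},
  {"claw": 0, "delta_pos": [0, 0, 3], "roll": 0},
  {"claw": 0, "delta_pos": [0, 0, 3], "roll": 0},
  {"claw": 0, "delta_pos": [0, 0, 3], "roll": 0},
  {"claw": 0, "delta_pos": [0, 0, 3], "roll": 0},
])

```text
time_s: 8.82
tcp_pos: [558.8, -9.3, 90.2]
tool_rot: [180.0, 0.0, 165.8]
wrist_force: [0.0, 0.1, 2.3]
width: 0.004
grip_force: 0.9
```

send_rows([
  {"claw": 0, "delta_pos": [0, 0, -10], "roll": 0},
  {"claw": 0, "delta_pos": [0, 0, -30], "roll": 0},
  {"claw": 0, "delta_pos": [0, 0, -50], "roll": 0},
  {"claw": 0, "delta_pos": [0, 0, -60], "roll": 0},
  {"claw": 0, "delta_pos": [0, 0, -60], "roll": 0},
  {"claw": 0, "delta_pos": [0, 0, -60], "roll": 0},
])

```text
time_s: 9.32
tcp_pos: [558.6, -9.4, 150.5]
tool_rot: [180.0, 0.0, 165.8]
wrist_force: [0.2, -0.1, -1.1]
width: 0.0
grip_force: 0.0
```

```bash
python3 - <<'E'
from h import *
s=snap('wrist','w5')
st=env.read_state();p=st['tcp_pos'];print(p,st['tool_rot'],st['wrist_force'])
y=np.radians(165.8);c,sn=np.cos(y),np.sin(y)
d=np.array([531.8,101])-p[:2];print('to thin',d[0]*c+d[1]*sn,d[0]*sn-d[1]*c)
E
```

```text
[558.04711569  -9.36086956 149.61607414] [-1.79980090e+02 -8.46322952e-02  1.65801932e+02] [ 0.04893542 -0.11117148 -0.89709627]
to thin 52.51748066951784 100.55022046885766
```

View pics/w5.png

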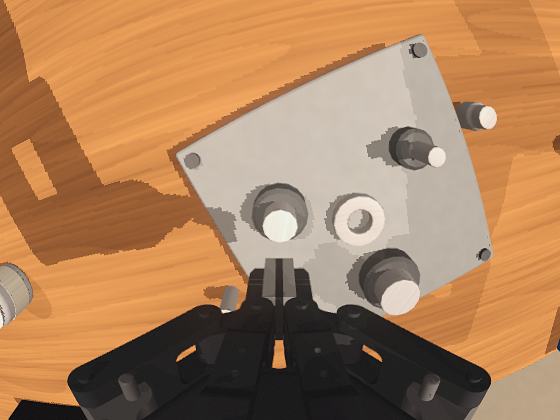

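The middle pin is down, with its top at (281,225). The thin pin's top is at (437,157). The bearing has not moved.

send_rows([
  {"claw": 0, "delta_pos": [11, 20, 0], "roll": 0},
  {"claw": 0, "delta_pos": [22, 40, 0], "roll": 0},
  {"claw": 0, "delta_pos": [32, 60, 0], "roll": 0},
  {"claw": 0, "delta_pos": [42, 80, 0], "roll": 0},
  {"claw": 0, "delta_pos": [52.5, 100.5, 0], "roll": 0},
  {"claw": 0, "delta_pos": [52.5, 100.5, 15], "roll": 0},
  {"claw": 0, "delta_pos": [52.5, 100.5, 30], "roll": 0},
  {"claw": 0, "delta_pos": [52.5, 100.5, 40], "roll": 0},
  {"claw": 0, "delta_pos": [52.5, 100.5, 40], "roll": 0},
  {"claw": 0, "delta_pos": [52.5, 100.5, 40], "roll": 0},
])

```text
time_s: 10.2
tcp_pos: [531.9, 100.7, 109.2]
tool_rot: [-179.9, -0.1, 165.8]
wrist_force: [0.0, 0.2, 0.2]
width: 0.003
grip_force: 0.0
```

```bash
python3 - <<'E'
from h import *
s=load('w5');print(fish(s,281,225,90),fish(s,437,157,102),fish(s,400,296,90))
s=snap('wrist','w6');st=env.read_state();print(st['tcp_pos'],st['wrist_force'])
print(fproj(s,st['tcp_pos']))
cv2.imwrite('pics/w6c.png',cv2.resize(s['img'][150:310,200:360],None,fx=3.6,fy=3.6,interpolation=2)[:,:,::-1])
E
```

```text
[557.08862216  -7.56814474  90.        ] [532.7694968  102.13956383 102.        ] [638.38236339  68.24412572  90.        ]
[532.57754141 100.71244365 110.070232  ] [-0.21455153  0.18600552  0.17591504]
[279.33004725 273.22064221]
```

View pics/w6c.png

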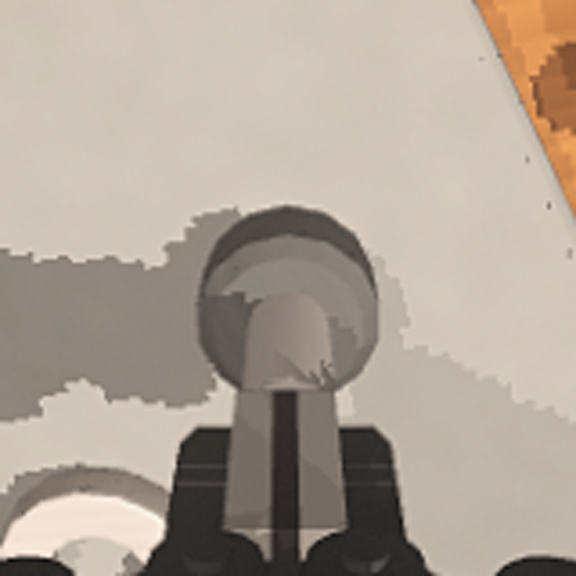

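The fingers are centred over the thin pin, to within about a millimetre.

send_rows([
  {"claw": 0, "delta_pos": [0, 0, 2], "roll": 0},
  {"claw": 0, "delta_pos": [0, 0, 4], "roll": 0},
  {"claw": 0, "delta_pos": [0, 0, 5], "roll": 0},
  {"claw": 0, "delta_pos": [0, 0, 6], "roll": 0},
  {"claw": 0, "delta_pos": [0, 0, 7], "roll": 0},
  {"claw": 0, "delta_pos": [0, 0, 8], "roll": 0},
  {"claw": 0, "delta_pos": [0, 0, 9], "roll": 0},
  {"claw": 0, "delta_pos": [0, 0, 10], "roll": 0},
  {"claw": 0, "delta_pos": [0, 0, 11], "roll": 0},
  {"claw": 0, "delta_pos": [0, 0, 11], "roll": 0},
])

```text
time_s: 11.08
tcp_pos: [532.6, 101.0, 99.3]
tool_rot: [180.0, 0.0, 165.8]
wrist_force: [-0.6, 0.2, 3.1]
width: 0.0
grip_force: 1.5
```

send_rows([
  {"claw": 0, "delta_pos": [0, 0, 1], "roll": 0},
  {"claw": 0, "delta_pos": [0, 0, 2], "roll": 0},
  {"claw": 0, "delta_pos": [0, 0, 3], "roll": 0},
  {"claw": 0, "delta_pos": [0, 0, 4], "roll": 0},
  {"claw": 0, "delta_pos": [0, 0, 5], "roll": 0},
  {"claw": 0, "delta_pos": [0, 0, 6], "roll": 0},
  {"claw": 0, "delta_pos": [0, 0, 6], "roll": 0},
  {"claw": 0, "delta_pos": [0, 0, 6], "roll": 0},
])

```text
time_s: 11.75
tcp_pos: [532.6, 101.0, 93.0]
tool_rot: [180.0, -0.0, 165.8]
wrist_force: [1.2, -0.8, 1.4]
width: -0.002
grip_force: 0.7
```

send_rows([
  {"claw": 0, "delta_pos": [0, 0, 1], "roll": 0},
  {"claw": 0, "delta_pos": [0, 0, 2], "roll": 0},
  {"claw": 0, "delta_pos": [0, 0, 3], "roll": 0},
  {"claw": 0, "delta_pos": [0, 0, 3], "roll": 0},
  {"claw": 0, "delta_pos": [0, 0, 3], "roll": 0},
  {"claw": 0, "delta_pos": [0, 0, 3], "roll": 0},
])

```text
time_s: 12.25
tcp_pos: [532.6, 101.0, 90.2]
tool_rot: [180.0, 0.0, 165.8]
wrist_force: [0.9, -0.9, 1.1]
width: -0.001
grip_force: 0.8
```

send_rows([
  {"claw": 0, "delta_pos": [0, 0, -10], "roll": 0},
  {"claw": 0, "delta_pos": [0, 0, -30], "roll": 0},
  {"claw": 0, "delta_pos": [0, 0, -60], "roll": 0},
  {"claw": 0, "delta_pos": [0, 0, -90], "roll": 0},
  {"claw": 0, "delta_pos": [35, 0, -110], "roll": 0},
  {"claw": 0, "delta_pos": [70, 0, -120], "roll": 0},
  {"claw": 0, "delta_pos": [100, 0, -120], "roll": 0},
  {"claw": 0, "delta_pos": [120, 0, -120], "roll": 0},
  {"claw": 0, "delta_pos": [120, 0, -120], "roll": 0},
])

```text
time_s: 13.0
tcp_pos: [411.9, 130.8, 210.9]
tool_rot: [-180.0, -0.2, 165.9]
wrist_force: [0.2, 0.0, -0.4]
width: 0.001
grip_force: 0.0
```

```bash
python3 - <<'E'
from h import *
s=snap('scene','s9');t=snap('top','t9');w=snap('wrist','w9')
c=np.hstack([cv2.resize(s['img'][200:300,240:360],None,fx=4,fy=4,interpolation=2),cv2.resize(t['img'][180:260,215:295],(320,400),interpolation=2)]);cv2.imwrite('pics/end.png',c[:,:,::-1])
E
```

```text
(no output)
```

View pics/end.png

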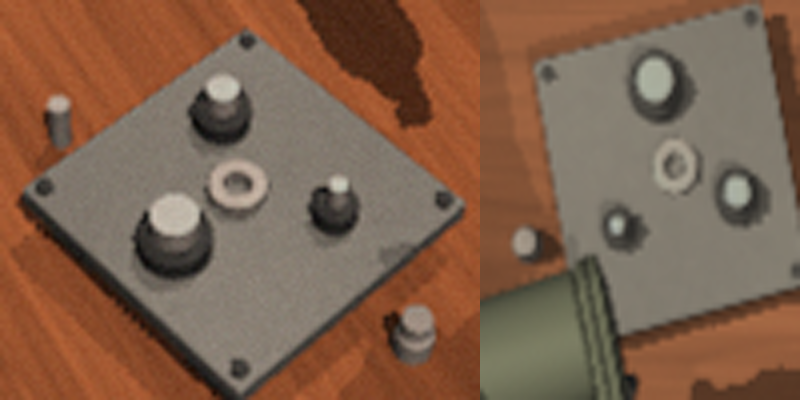

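All three pins stand lower by about the same amount (scene crop: thick (175,215), middle (222,88), thin (340,185)). The bearing, socket and spare pin look unmoved, and the arm is clear of the plate.

```bash
python3 -c "
from rig import env
print(env.finish_job())"
```

```text
the job is handed in; nothing more can be done
None
```

I pushed the three pins down in order (thick, middle, thin) to a fingertip height of about 90 mm, which leaves about 20 mm of each above its boss; nothing else on the plate looked moved, and I handed the job in at about 13 s.

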